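# Set the eccentric guide on the router bed and prove the gap with a plug gauge

## Task

Swing the lever of the eccentric wooden disc until it lies over the red line, which opens the gap between disc and fence to suit the orange plug gauge. Then stand the orange gauge on the white patch by the fence and slide it along the bed through the gap, without lifting it, onto the green patch; leave it standing there with the lever still on the red line. Leave the blue gauge where it is.

Things in the scene. Friction and masses are not known exactly. Their poses are not given: they have to be found in the camera images.
- guide: Gap guide fixed to the bed. Origin: bed level, on the bolt the disc turns about; x square towards the fence, y along it to the robot's left, z up. Aluminium fence 340 mm long, 30 high, near face at x = 91 mm. Plywood disc 90 mm dia., 25 high, centre 15 mm off the bolt. On the bed: white patch 46 x 50 mm at (68,-110), green at (68,110), both on the lane's centre line; red line along -x, from -60 to -160.
- cam (a joint): Turn of disc and lever about the bolt, rad, anticlockwise from above; 0 = lever over the red line (along the guide's -x), gap 46 mm; gap = 46 - 15 sin(value) mm. Stops -0.9 and 1.6. Starts 0.75 to 1.5: lever swung to the white-patch end (+1.57 is along the guide's -y), gap too tight. About 4 N at the handle moves it; it stays where left.
- cam_handle (a point): Middle of the round red upright handle near the end of the black lever: 18 mm dia., from 34 to 86 mm above the bed (this point at 60 mm), axis 105 mm from the bolt axis. The lever is 22 mm wide, 25 to 35 mm above the bed; the bolt head reaches 44 mm.
- gauge_knob (a point): Centre of the grip knob of the loose orange plug gauge, 68 mm above its underside, z up its axis. Round, 90 mm tall, about 0.2 kg: foot 40 mm dia. and 32 high, thin neck, knob 24 mm dia. from 46 to 90 mm up. Starts upright on the bed, clear of the guide, on either side.
- nogo_knob (a point): Centre of the grip knob of the loose blue plug gauge, 68 mm above its underside: a bystander of the same form with a 54 mm foot. Leave it alone.
Not all that is in view belongs to the job. Of the things that look like the part that bears gauge_knob, take the one that is farthest to the robot's right at the start.

How it is judged:
On the way, in this order (a step that is already met when the one before it is completed fails the run):
1. the lever is set over the red line (within 15 degrees) (value of joint cam between -0.26 and 0.26 rad), for 0.2 s.
2. the orange gauge stands upright on the bed on the white patch (within about 25 mm), lever still set (all of step 1 and x of gauge_knob in the frame of guide between 0.045 and 0.085 m and y of gauge_knob in the frame of guide between -0.135 and -0.085 m and height (world z) of gauge_knob between 0.06 and 0.076 m and angle between gauge_knob's own z axis and vertical below 0.17 rad), for 0.1 s.
3. the orange gauge is in the gap, down on the bed, lever still set (all of step 1 and x of gauge_knob in the frame of guide between 0.045 and 0.085 m and y of gauge_knob in the frame of guide between -0.04 and 0.015 m and height (world z) of gauge_knob between 0.06 and 0.076 m and angle between gauge_knob's own z axis and vertical below 0.17 rad), for 0.05 s.
At the end, for the whole second after the job is handed in: The orange gauge stands upright (within 10 degrees) and still on the bed on the green patch (centre within 25 mm along the fence and in the lane beside it), the lever is within 15 degrees of the red line, and the blue gauge is within 30 mm of where it started (all of step 1 and x of gauge_knob in the frame of guide between 0.045 and 0.085 m and y of gauge_knob in the frame of guide between 0.085 and 0.135 m and height (world z) of gauge_knob between 0.06 and 0.076 m and angle between gauge_knob's own z axis and vertical below 0.17 rad and linear speed of gauge below 0.02 m/s and distance of nogo_knob from where it was at the start of the episode below 0.03 m); the robot touches nothing.
It fails at once if the orange gauge is lifted or lowered in the gap instead of being slid through it on the bed (x of gauge_knob in the frame of guide between 0.04 and 0.095 m and y of gauge_knob in the frame of guide between -0.045 and 0.03 m and height (world z) of gauge_knob between 0.082 and 0.125 m).
It fails at once if the blue gauge is displaced by more than 30 mm (distance of nogo_knob from where it was at the start of the episode above 0.03 m).
It also fails if it takes over 61 s, if anything falls off the work surface, if the arm or the gripper's body presses on something with over 40 N, if the wrist force passes 120 N, or if a joint passes its speed limit or range.

## Robot

A 6-joint arm with a two-finger parallel gripper is mounted at the origin on the work surface. World frame = base frame: x ahead of the robot, y to its left, z up, the work surface at z = 0. Lengths are in m, angles in rad, forces in N, time in s.
With the tool pointing down it reaches from about 0.35 to 0.925 m from the base axis. Payload 6.4 kg.
Tool frame: the origin (TCP) lies at the very end of the fingers, on their centre line; the grasp point (between the pads) lies 19 mm behind it (bot.grip_depth is the distance from the TCP to the grasp point, in m); z points along the fingers, y is the line along which they close (so a half turn about z gives the same grasp; the last joint's range is limited). The gripper opens to 94 mm and grips with 3 to 60 N. Pads are 16 mm wide; open, the fingers measure 119 mm over their backs; the gripper's body (75 mm by 177 mm) begins 78 mm behind the grasp point.
Start: joints at [-1.368, 0.245, 1.558, -0, 1.339, -0.174], TCP at [0.239, -0.604, 0.205] pointing down, gripper open.
Joint ranges: [-3.13, 3.13], [-1.02, 2.26], [0.13, 2.54], [-0.95, 4.09], [0.21, 2.88], [-2.74, 2.74]. Speed limits (rad/s): [2.57, 2.57, 3.14, 3.14, 3.14, 3.14].

## Interface

Orientations are given as a rotation vector (axis times angle).
In Python, from bench import bot gives the robot as it stands.
- The arm moves only by the tool step_arm, never from a script. Its argument "moves" is one flat list of numbers, 7 for each row, row after row: the turn, a rotation vector about the tool's x, y, z in rad, then the shift along the tool's x, y, z in m, then the opening, from 0 (shut) to 1 (fully open). A call has 1 to 20 rows; each row shifts and turns the commanded pose from where the row before left it, along the tool's axes as they then stand; what a row does not reach is not made up. A row lasts 1/10 s, in which the tool goes at most 50 mm and 8.59 degrees, less where a joint would pass 70% of its speed; a pose out of reach is approached as far as the arm can. A call is refused whole if a number of a shift passes 0.05 or a number of a turn 0.15, either way. A call with a gripper value outside its range is refused whole. The fingers move at their own pace and stop on an object; the grip force is fixed at half the most. Time passes only in rows, so rows that do not move let the fingers close. It gives the time, the measured TCP pose, the force, the opening and the grip force at its end, in the units of the state.
- bot.get_state(): the state, without advancing time (a new reading comes with each control period).
- bot.camera(name): name is "scene" or "top" or "wrist"; returns (picture, depth): 480x640x3 uint8, blue, green, red; 480x640 float32, m along the optical axis (not along the pixel's ray), 0 where there is no reading.
- bot.camera_info(name): a dict with "camera_matrix" (3x3 intrinsics, pixels), "dist_coeffs" ([k1, k2, p1, p2, k3] as OpenCV has them; the pictures are not rectified), "xyz" and "rotation" of the camera in the world. Camera axes: x right, y down, z forward; pixel columns grow to the right and rows downward; lengths in m; the calibration is good to about 2 mm. A picture is of the moment at which its call begins: read the wrist's pose just before it. camera_info takes no time and is no camera call; for the wrist camera it gives the pose at the moment of the call.
- bot.sign_off(): hands the job in; it is judged then, once.
The state is a dict: "time_s": time; "qpos": joint angles; "qd": joint speeds; "joint_torque": joint torques, N m; "tcp_pos": TCP position; "eef_rot": TCP orientation; "contact_force": force on the tool from outside, world axes, zero at the start; "ft_torque": the same for the moment, N m; "finger_gap": opening from 0.0 (shut) to 1.0 (fully open); "finger_force": force on a finger pad.
Only numpy, scipy, OpenCV 4.12 (cv2) and the standard library are available. Lean on these libraries where they do the work, as an engineer would, in place of code of your own. Each camera call takes 0.05 s, during which the arm holds its last target. There are 200 camera calls.

## Working session

There is one attempt and no reset: what is moved stays moved. The work goes in short steps, Python scripts to look and compute and a tool call to move; the robot and the scene stay as the last step left them, time stands still between calls to the robot, and variables do not carry over. Pictures are saved under pics/ and viewed, at most 10 in all, crops included, and the job is handed in when it is done.

Besides the shell and the picture viewer there is one more tool, called after "Request:" by a JSON object that holds its "method" and its "body", one argument or row to a line. step_arm: Moves the arm, as the interface text tells. Its arguments: {"type":"object","properties":{"moves":{"type":"array","items":{"type":"number"}}},"required":["moves"]}

```bash
mkdir -p pics
cat > h.py <<'E'
import numpy as np, cv2
from scipy.spatial.transform import Rotation as R
from bench import bot
def rot(i):
    r=np.array(i["rotation"],float)
    return r if r.shape==(3,3) else R.from_rotvec(r).as_matrix()
def look(n,f=None):
    i=bot.camera_info(n); p,d=bot.camera(n)
    if f: cv2.imwrite('pics/'+f+'.png',p); np.savez('pics/'+f+'.npz',d=d,K=i["camera_matrix"],D=i["dist_coeffs"],t=i["xyz"],R=rot(i))
    return p,d,i
def ray(f,u,v):
    z=np.load('pics/'+f+'.npz'); q=cv2.undistortPoints(np.array([[[u,v]]],float),z['K'],z['D'])[0,0]
    return z['t'],z['R']@np.array([q[0],q[1],1.])
def atz(f,u,v,h):
    t,r=ray(f,u,v); return t+r*(h-t[2])/r[2]
def atd(f,u,v):
    t,r=ray(f,u,v); d=np.load('pics/'+f+'.npz')['d'][int(v)-2:int(v)+3,int(u)-2:int(u)+3]; return t+r*np.median(d[d>0])
E
python3 - <<'E'
from h import *
for n in("top","scene"):
    p,d,i=look(n,n+"1"); print(n,i["xyz"],np.round(rot(i),2).tolist(),i["camera_matrix"])
print(bot.get_state())
E
```

```text
top [0.31215033 0.04905457 1.4003201 ] [[-0.02, -0.99, 0.12], [-1.0, 0.02, 0.01], [-0.01, -0.12, -0.99]] [[599.0840436    0.         307.48875491]
 [  0.         599.0840436  240.59183156]
 [  0.           0.           1.        ]]
scene [1.14287294 0.33777373 0.71734702] [[-0.37, 0.62, -0.69], [0.93, 0.23, -0.29], [-0.02, -0.75, -0.66]] [[548.61284463   0.         312.78426568]
 [  0.         548.61284463 240.89859629]
 [  0.           0.           1.        ]]
{'time_s': 0.1, 'qpos': array([-1.36810681e+00,  2.45709626e-01,  1.55887391e+00,  6.05726843e-06,
        1.33866622e+00, -1.74055804e-01]), 'qd': array([-0.00183521, -0.00166081, -0.00176373, -0.00075061, -0.00154904,
       -0.00083113]), 'joint_torque': array([-1.25526291e-03, -4.16913450e+01, -3.15526843e+01,  6.85683824e-02,
        3.09293205e-02, -5.46706906e-05]), 'tcp_pos': array([ 0.23905904, -0.60387886,  0.20448746]), 'eef_rot': array([-3.08439144e+00, -5.87984042e-01,  2.79934843e-05]), 'contact_force': array([-0.19078768,  0.66881889,  0.61431209]), 'ft_torque': array([-0.02118297,  0.0070482 , -0.00613974]), 'finger_force': 0.0, 'finger_gap': 0.9983277817955934}
```

View pics/top1.png

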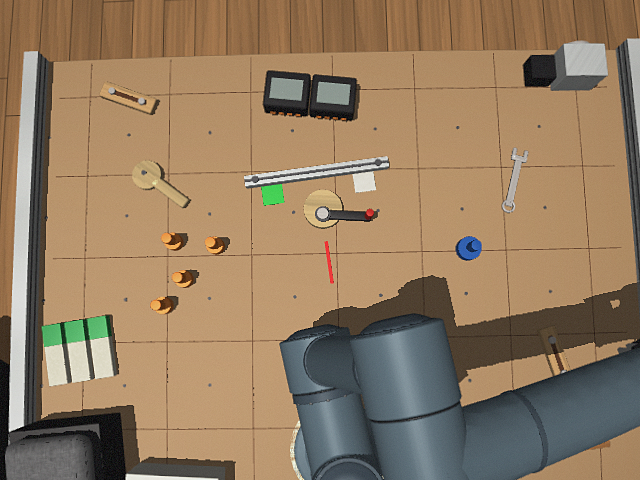

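View pics/scene1.png

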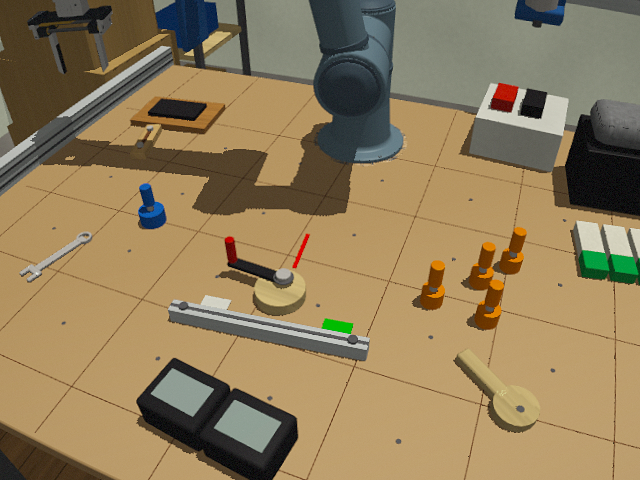

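The top view shows the bolt at (323,214), the red handle at (370,213), the red line from (326,242) to (332,283), the white patch at (364,182) and the green patch at (272,195). The blue gauge is at (468,247). Of the four orange gauges, the rightmost is at (216,245), which is (432,290) in the scene view.

```bash
python3 - <<'E'
from h import *
def tri(a,b):
    (t1,r1),(t2,r2)=ray('top1',*a),ray('scene1',*b)
    s=np.linalg.lstsq(np.c_[r1,-r2],t2-t1,rcond=None)[0]; return ((t1+s[0]*r1+t2+s[1]*r2)/2).round(4),np.linalg.norm(t1+s[0]*r1-t2-s[1]*r2).round(4)
def blobs(n,lo,hi):
    im=cv2.imread(f'pics/{n}.png'); h=cv2.cvtColor(im,cv2.COLOR_BGR2HSV)
    m=cv2.inRange(h,lo,hi); k,l,s,c=cv2.connectedComponentsWithStats(m)
    return [(s[i][:5].tolist(),c[i].round(1).tolist()) for i in range(1,k) if s[i][4]>25]
for n in('top1','scene1'):
    for nm,lo,hi in(('red',(0,180,80),(5,255,255)),('org',(8,200,80),(17,255,255)),('blue',(105,150,60),(125,255,255)),('green',(50,150,60),(70,255,255)),('white',(0,0,225),(180,25,255))):
        print(n,nm,blobs(n,lo,hi))
for nm,p in dict(bolt=(322,214),handle=(370,212.5),g=(220,245),gfoot=(216,247),white=(364,182),fl=(255,181),fr=(378,161.5)).items(): print(nm,atd('top1',*p).round(4))
print('line',atz('top1',326.3,242,0).round(4),atz('top1',332,283,0).round(4),'w',atz('top1',364.5,182,0).round(4),'g',atz('top1',272.5,195,0).round(4))
print(tri((323,213.5),(284,273)))
E
python3 - <<'E'
import cv2,numpy as np
a=cv2.imread('pics/top1.png')[140:260,190:400]; b=cv2.imread('pics/scene1.png')[220:370,160:460]
cv2.imwrite('pics/c1.png',np.vstack([cv2.resize(a,(525,300),interpolation=2),cv2.resize(b,(525,262),interpolation=2)]))
E
```

```text
top1 red [([365, 209, 9, 10, 60], [369.0, 213.2]), ([325, 243, 5, 14, 34], [327.1, 249.9]), ([328, 265, 6, 18, 40], [330.5, 273.9])]
top1 org []
top1 blue [([456, 237, 25, 23, 450], [468.3, 248.0])]
top1 green [([261, 184, 23, 22, 393], [272.3, 194.3])]
top1 white [([245, 177, 46, 9, 105], [266.0, 180.9]), ([354, 181, 22, 11, 56], [364.8, 187.4]), ([12, 268, 2, 32, 32], [12.7, 283.5]), ([102, 370, 11, 7, 28], [107.5, 374.2]), ([9, 383, 2, 26, 28], [9.9, 396.3]), ([126, 474, 92, 6, 283], [160.4, 477.7])]
scene1 red [([491, 83, 27, 29, 521], [504.2, 96.7]), ([293, 234, 16, 34, 119], [300.6, 250.9]), ([225, 237, 12, 26, 191], [230.4, 248.8])]
scene1 org [([499, 228, 28, 46, 688], [513.1, 252.8]), ([469, 242, 35, 87, 1432], [485.8, 288.5]), ([420, 260, 25, 50, 716], [432.9, 287.4])]
scene1 blue [([156, 0, 62, 51, 1663], [188.1, 21.3]), ([516, 0, 50, 25, 492], [541.5, 12.0]), ([187, 8, 9, 10, 26], [191.0, 13.0]), ([138, 184, 28, 45, 743], [150.3, 209.4])]
scene1 green [([579, 252, 61, 31, 484], [607.2, 272.3]), ([322, 319, 31, 15, 314], [337.4, 325.7])]
scene1 white []
bolt [0.5357 0.0323 0.0427]
handle [ 0.5302 -0.074   0.0842]
g [0.4698 0.269  0.0307]
gfoot [0.4634 0.2753 0.0485]
white [ 0.618  -0.0698 -0.    ]
fl [0.6183 0.1868 0.0332]
fr [ 0.6589 -0.1011  0.0337]
line [0.4758 0.023  0.    ] [0.3792 0.0116 0.    ] w [ 0.618 -0.071  0.   ] g [0.5908 0.1486 0.    ]
(array([0.5364, 0.0307, 0.0433]), np.float64(0.0015))
```

View pics/c1.png

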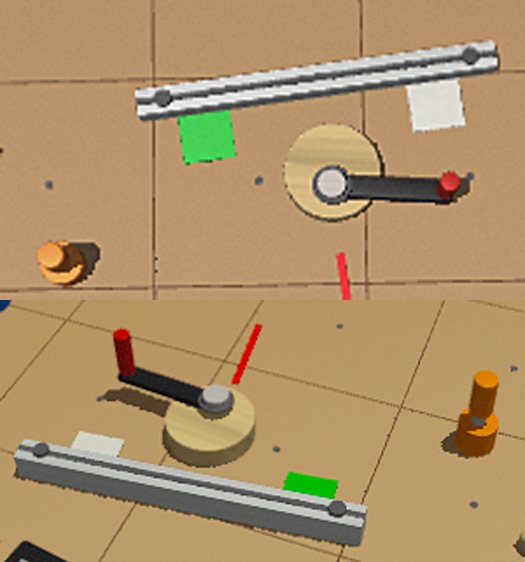

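Request:
{"method": "step_arm", "body": {
  "moves": [0, 0, 0.125, 0, 0, 0, 1, 0, 0, 0.125, 0, 0, 0, 1, 0, 0, 0, 0.0254, -0.035, 0, 1, 0, 0, 0, 0.0254, -0.035, 0, 1, 0, 0, 0, 0.0254, -0.035, 0, 1, 0, 0, 0, 0.0254, -0.035, 0, 1, 0, 0, 0, 0.0254, -0.035, 0, 1, 0, 0, 0, 0.0254, -0.035, 0, 1, 0, 0, 0, 0.0254, -0.035, 0, 1, 0, 0, 0, 0.0254, -0.035, 0, 1, 0, 0, 0, 0.0254, -0.035, 0, 1, 0, 0, 0, 0.0254, -0.035, 0, 1, 0, 0, 0, 0.0254, -0.035, 0, 1, 0, 0, 0, 0.0254, -0.035, 0, 1, 0, 0, 0, 0.0254, -0.035, 0, 1, 0, 0, 0, 0.0254, -0.035, 0, 1, 0, 0, 0, 0, 0, 0, 1, 0, 0, 0, 0, 0, 0, 1]
}}

```text
time_s: 1.9
tcp_pos: [0.5298, -0.0726, 0.205]
eef_rot: [-3.135, -0.202, 0.002]
contact_force: [0.2, 0.5, -1.2]
finger_gap: 1.002
finger_force: 0.0
```

Run:
```python
from h import *
s=bot.get_state(); print(s['time_s'],s['tcp_pos'],R.from_rotvec(s['eef_rot']).as_matrix().round(3).tolist())
p,d,i=look('wrist','w1'); print(i['xyz'],rot(i).round(2).tolist())
```

```text
1.9 [ 0.52978079 -0.07260719  0.20495668] [[0.992, 0.128, -0.001], [0.128, -0.992, 0.0], [-0.001, -0.0, -1.0]]
[ 0.59715499 -0.06529546  0.3834569 ] [[0.13, -0.96, -0.23], [-0.99, -0.13, -0.03], [-0.0, 0.24, -0.97]]
```

View pics/w1.png

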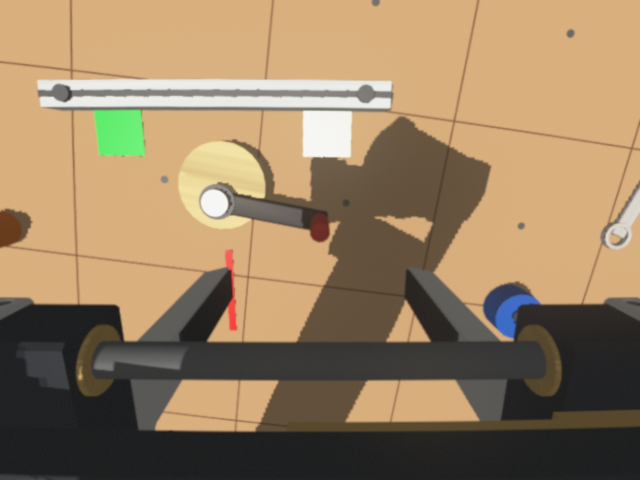

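The wrist view shows the handle top at about (319,232), the bolt at (215,203), the white patch at (327,134) and the green patch at (120,133). The fence runs level, so the tool is aligned with it.

Run:
```python
from h import *
im=cv2.imread('pics/w1.png'); h=cv2.cvtColor(im,cv2.COLOR_BGR2HSV)
ys,xs=np.where(cv2.inRange(h[195:250,300:345],(0,150,30),(6,255,255))); print(xs.min()+300,xs.max()+300,ys.min()+195,ys.max()+195)
for n,u,v,z in(('htop',320,232,.086),('hmid',319,225,.06),('bolt',215,203,.044),('w',327,134,0),('g',120,133,0),('r1',229.5,252,0),('r2',233,328,0)): print(n,atz('w1',u,v,z).round(4),atd('w1',u,v).round(4))
(t1,r1),(t2,r2)=ray('top1',369.5,212.5),ray('w1',320,232)
s=np.linalg.lstsq(np.c_[r1,-r2],t2-t1,rcond=None)[0];print('tri htop',t1+s[0]*r1,t2+s[1]*r2)
```

```text
311 328 215 240
htop [ 0.532  -0.0751  0.086 ] [ 0.5319 -0.0751  0.0854]
hmid [ 0.5329 -0.0741  0.06  ] [ 0.5379 -0.0734  0.0853]
bolt [0.5383 0.0289 0.044 ] [0.5382 0.029  0.0436]
w [ 0.6189 -0.0714  0.    ] [ 6.189e-01 -7.140e-02  2.000e-04]
g [0.5925 0.1467 0.    ] [0.5925 0.1464 0.0006]
r1 [0.4767 0.0213 0.    ] [ 4.767e-01  2.130e-02 -1.000e-04]
r2 [0.3822 0.0107 0.    ] [ 3.821e-01  1.070e-02 -1.000e-04]
tri htop [ 0.53096226 -0.07331185  0.07969929] [ 0.5306576  -0.07527173  0.07983041]
```

Request:
{"method": "step_arm", "body": {
  "moves": [0, 0, 0, 0.0015, 0.002, 0.03, 1, 0, 0, 0, 0, 0, 0.04, 1, 0, 0, 0, 0, 0, 0.04, 1, 0, 0, 0, 0, 0, 0.03, 1, 0, 0, 0, 0, 0, 0.013, 1, 0, 0, 0, 0, 0, 0, 0, 0, 0, 0, 0, 0, 0, 0, 0, 0, 0, 0, 0, 0, 0, 0, 0, 0, 0, 0, 0, 0, 0, 0, 0, 0, 0, 0, 0]
}}

```text
time_s: 2.95
tcp_pos: [0.5325, -0.0754, 0.0536]
eef_rot: [3.134, 0.199, 0.003]
contact_force: [1.3, 0.3, -0.1]
finger_gap: 0.61
finger_force: 0.0
```

Request:
{"method": "step_arm", "body": {
  "moves": [0, 0, 0, 0, 0, 0, 0, 0, 0, 0, 0, 0, 0, 0, 0, 0, 0, 0, 0, 0, 0, 0, 0, 0, 0, 0, 0, 0, 0, 0, 0, 0, 0, 0, 0, 0, 0, 0, 0, 0, 0, 0]
}}

```text
time_s: 3.55
tcp_pos: [0.5314, -0.0732, 0.0523]
eef_rot: [-3.131, -0.197, 0.001]
contact_force: [0.4, 7.0, 1.8]
finger_gap: 0.189
finger_force: 30.0
```

Request:
{"method": "step_arm", "body": {
  "moves": [0, 0, 0, -0.0122, -0.003, 0, 0, 0, 0, 0, -0.0118, -0.0045, 0, 0, 0, 0, 0, -0.0112, -0.0058, 0, 0, 0, 0, 0, -0.0104, -0.0071, 0, 0]
}}

```text
time_s: 3.95
tcp_pos: [0.4846, -0.0611, 0.0523]
eef_rot: [3.134, 0.198, 0.005]
contact_force: [5.7, -3.4, -6.4]
finger_gap: 0.184
finger_force: 30.0
```

Request:
{"method": "step_arm", "body": {
  "moves": [0, 0, 0, -0.0094, -0.0083, 0, 0, 0, 0, 0, -0.0084, -0.0094, 0, 0, 0, 0, 0, -0.0072, -0.0103, 0, 0, 0, 0, 0, -0.0059, -0.0111, 0, 0, 0, 0, 0, -0.0046, -0.0118, 0, 0, 0, 0, 0, -0.0031, -0.0122, 0, 0, 0, 0, 0, -0.0016, -0.0125, 0, 0, 0, 0, 0, -0.0003, -0.0073, 0, 0, 0, 0, 0, 0, 0, 0, 0, 0, 0, 0, 0, 0, 0, 0]
}}

```text
time_s: 4.95
tcp_pos: [0.4289, 0.0165, 0.0519]
eef_rot: [-3.135, -0.202, 0.019]
contact_force: [-16.0, -1.3, 13.4]
finger_gap: 0.184
finger_force: 30.0
```

Request:
{"method": "step_arm", "body": {
  "moves": [0, 0, 0, 0, 0, 0, 1, 0, 0, 0, 0, 0, 0, 1, 0, 0, 0, 0, 0, 0, 1, 0, 0, 0, 0, 0, 0, 1, 0, 0, 0, 0, 0, 0, 1, 0, 0, 0, 0, 0, -0.02, 1, 0, 0, 0, 0, 0, -0.04, 1, 0, 0, 0, 0, 0, -0.045, 1, 0, 0, 0, 0, 0, -0.045, 1, 0, 0, 0, 0.009, -0.036, 0, 1, 0, 0, 0, 0.009, -0.036, 0, 1, 0, 0, 0, 0.009, -0.036, 0, 1, 0, 0, 0, 0.009, -0.036, 0, 1, 0, 0, 0, 0.009, -0.036, 0, 1, 0, 0, 0, 0.009, -0.036, 0, 1, 0, 0, 0, 0.009, -0.036, 0, 1, 0, 0, 0, 0, 0, 0, 1, 0, 0, 0, 0, 0, 0, 1]
}}

```text
time_s: 6.75
tcp_pos: [0.4636, 0.2747, 0.2021]
eef_rot: [3.135, 0.201, -0.001]
contact_force: [0.3, -1.0, 0.3]
finger_gap: 1.005
finger_force: 0.0
```

Run:
```python
from h import *
s=bot.get_state(); print(s['time_s'],s['tcp_pos'],R.from_rotvec(s['eef_rot']).as_matrix().round(3).tolist())
p,d,i=look('wrist','w2');look('top','top2')
a=cv2.imread('pics/top2.png')[130:330,120:420]
cv2.imwrite('pics/c2.png',np.hstack([p[:400],cv2.resize(a,None,fx=.0+0.5,fy=.5)]) if 0 else p)
```

```text
6.75 [0.46358472 0.27470021 0.20209325] [[0.992, 0.128, -0.001], [0.128, -0.992, -0.001], [-0.001, 0.0, -1.0]]
```

View pics/w2.png

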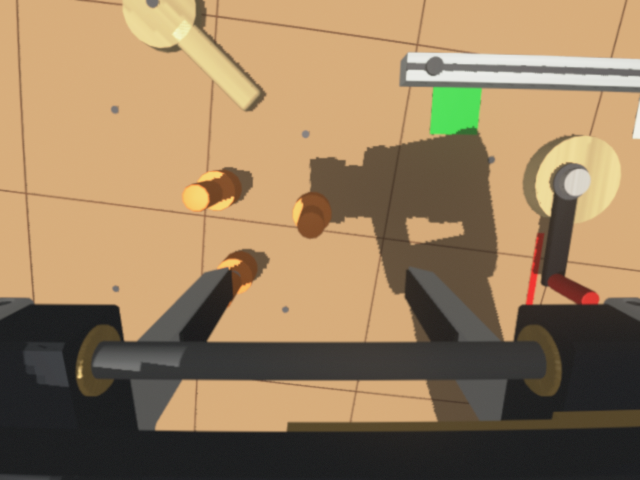

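The wrist view shows the target knob's top at about (310,228). The lever now lies beside the red line, with the bolt at (573,182) and the handle top at (588,297). Next I compute the lever angle and the knob position.

Run:
```python
from h import *
b=atz('w2',573,182,.044);h=atz('w2',588,297,.086); r1=atz('w2',541,235,0); r2=atz('w2',531,300,0)
print(b,h,h-b,'line',r1,r2,'lever end',atz('w2',554,283,.035))
print('cam',np.arctan2((b-h)[1],(b-h)[0])-np.radians(7.3), 'lineang',np.degrees(np.arctan2(*(r1-r2)[1::-1])))
for f in('top2',):
    im=cv2.imread('pics/top2.png'); hs=cv2.cvtColor(im,cv2.COLOR_BGR2HSV); m=cv2.inRange(hs,(0,180,80),(5,255,255)); k,l,s,c=cv2.connectedComponentsWithStats(m)
    for i in range(1,k):
        if s[i][4]>20: print(s[i],c[i],atz('top2',*c[i],.08))
for u,v in((310,228),(310,222)): print(atz('w2',u,v,.09),atd('w2',u,v))
im=cv2.imread('pics/w2.png')[180:250,270:350]; hs=cv2.cvtColor(im,cv2.COLOR_BGR2HSV)
cv2.imwrite('pics/c3.png',np.hstack([cv2.resize(im,None,fx=5,fy=5),cv2.resize(cv2.imread('pics/top2.png')[200:280,300:380],(400,350))]))
```

```text
[0.53794077 0.03472259 0.044     ] [0.43760907 0.01990213 0.086     ] [-0.1003317  -0.01482045  0.042     ] line [0.47641015 0.02161371 0.        ] [0.39824538 0.01136946 0.        ] lever end [0.43239358 0.01679176 0.035     ]
cam 0.019245000424665704 lineang 7.466615965333479
[327 253   7   8  37] [330.05405405 256.10810811] [0.43489258 0.01680471 0.08      ]
[329 271   4  12  27] [330.7037037  275.74074074] [0.39142523 0.01629356 0.08      ]
[0.46969709 0.28124757 0.09      ] [0.46956806 0.28124583 0.08938708]
[0.47482768 0.28188397 0.09      ] [0.47472475 0.28188362 0.08946629]
```

View pics/c3.png

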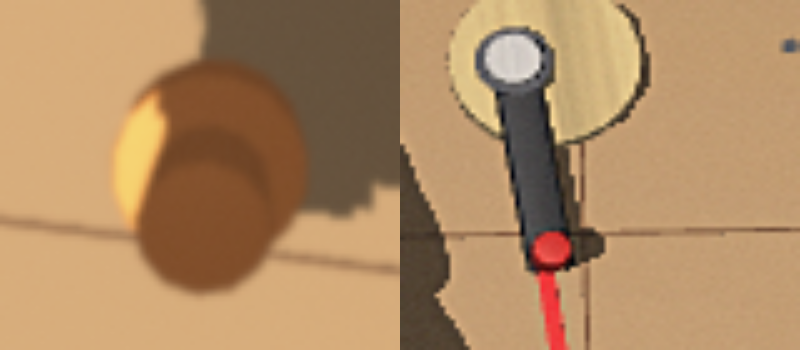

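The close-up shows the lever lying on the red line, with the cam at about 0.02 rad. The knob's top disc is centred at (310.8,225.4), which gives a world position of about (0.472, 0.2815). I'll go down and grip it.

Request:
{"method": "step_arm", "body": {
  "moves": [0, 0, 0, 0.009, -0.0055, 0.02, 1, 0, 0, 0, 0, 0, 0.04, 1, 0, 0, 0, 0, 0, 0.04, 1, 0, 0, 0, 0, 0, 0.035, 1, 0, 0, 0, 0, 0, 0.016, 1, 0, 0, 0, 0, 0, 0, 0, 0, 0, 0, 0, 0, 0, 0, 0, 0, 0, 0, 0, 0, 0, 0, 0, 0, 0, 0, 0, 0, 0, 0, 0, 0, 0, 0, 0, 0, 0, 0, 0, 0, 0, 0, 0, 0, 0, 0, 0, 0, 0, 0, 0, 0, 0, 0, 0, 0, 0, 0, 0, 0, 0, 0, 0]
}}

```text
time_s: 8.25
tcp_pos: [0.4721, 0.2811, 0.0515]
eef_rot: [-3.135, -0.199, -0.0]
contact_force: [-0.2, 0.6, 0.3]
finger_gap: 0.268
finger_force: 0.4
```

Request:
{"method": "step_arm", "body": {
  "moves": [0, 0, 0, 0, 0, 0, 0, 0, 0, 0, 0, 0, 0, 0, 0, 0, 0, 0, 0, -0.02, 0, 0, 0, 0, 0, 0, -0.035, 0, 0, 0, 0, 0, 0, -0.035, 0, 0, 0, 0, 0, 0, -0.03, 0, 0, 0, 0, 0.009, 0.033, 0, 0, 0, 0, 0, 0.009, 0.033, 0, 0, 0, 0, 0, 0.009, 0.033, 0, 0, 0, 0, 0, 0.009, 0.033, 0, 0, 0, 0, 0, 0.009, 0.033, 0, 0, 0, 0, 0, 0.009, 0.033, 0, 0, 0, 0, 0, 0.009, 0.033, 0, 0, 0, 0, 0, 0.009, 0.033, 0, 0, 0, 0, 0, 0.009, 0.033, 0, 0, 0, 0, 0, 0.009, 0.033, 0, 0, 0, 0, 0, 0.01, 0.038, 0, 0, 0, 0, 0, 0, 0, 0, 0, 0, 0, 0, 0, 0, 0, 0]
}}

```text
time_s: 10.15
tcp_pos: [0.6174, -0.0719, 0.1707]
eef_rot: [-3.135, -0.197, 0.002]
contact_force: [0.0, -1.0, -1.4]
finger_gap: 0.249
finger_force: 30.0
```

Run:
```python
from h import *
s=bot.get_state(); print(s['time_s'],s['tcp_pos'],s['finger_gap'],R.from_rotvec(s['eef_rot']).as_matrix().round(3).tolist())
look('wrist','w3')
```

```text
10.15 [ 0.61740837 -0.07186086  0.17071456] 0.24947119444781526 [[0.992, 0.125, -0.001], [0.125, -0.992, 0.001], [-0.001, -0.001, -1.0]]
```

View pics/w3.png

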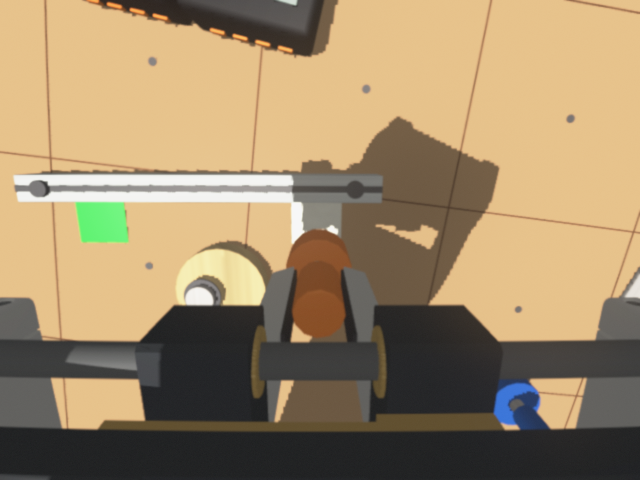

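The gauge is held upright. The fence's near top edge runs along v≈202, the disc rim nearest the fence is at (222,249), and the green patch is centred at (103,222).

Run:
```python
from h import *
y=np.radians(7.2); ex=np.array([np.cos(y),np.sin(y)]); ey=np.array([-ex[1],ex[0]])
s=bot.get_state()['tcp_pos'][:2]
im=cv2.imread('pics/w3.png'); g=cv2.cvtColor(im,cv2.COLOR_BGR2GRAY).astype(int)
for u in(60,222,280,370): print(u,g[196:210,u].tolist())
for n,u,v,z in(('f0',60,202,.03),('f1',222,202,.03),('f2',280,202,.03),('f3',370,202,.03),('f3',370,202,.0),('disc',222,249.5,.025),('green',103,222,0),('bolt',201,298,.044)):
    p=atz('w3',u,v,z); print(n,p.round(4),'ahead of tcp',((p[:2]-s)@ex).round(4),((p[:2]-s)@ey).round(4))
```

```text
60 [244, 244, 244, 243, 241, 226, 203, 198, 199, 199, 199, 199, 199, 199]
222 [243, 243, 243, 242, 243, 238, 211, 199, 201, 201, 200, 201, 200, 201]
280 [243, 243, 243, 243, 243, 239, 222, 205, 200, 200, 200, 200, 200, 200]
370 [121, 121, 120, 121, 120, 119, 111, 100, 94, 93, 93, 94, 94, 93]
f0 [0.6128 0.1686 0.03  ] ahead of tcp 0.0256 0.2383
f1 [0.6315 0.0178 0.03  ] ahead of tcp 0.0252 0.0863
f2 [ 0.6381 -0.0351  0.03  ] ahead of tcp 0.0252 0.033
f3 [ 0.6485 -0.1167  0.03  ] ahead of tcp 0.0253 -0.0493
f3 [ 0.6451 -0.1216  0.    ] ahead of tcp 0.0213 -0.0537
disc [0.5848 0.0162 0.025 ] ahead of tcp -0.0213 0.0906
green [0.5907 0.1464 0.    ] ahead of tcp 0.0009 0.219
bolt [0.5409 0.0284 0.044 ] ahead of tcp -0.0633 0.1081
```

Request:
{"method": "step_arm", "body": {
  "moves": [0, 0, 0, 0.002, 0, 0.03, 0, 0, 0, 0, 0, 0, 0.03, 0, 0, 0, 0, 0, 0, 0.03, 0, 0, 0, 0, 0, 0, 0.02, 0, 0, 0, 0, 0, 0, 0.005, 0, 0, 0, 0, 0, 0, 0.003, 0, 0, 0, 0, 0, 0, 0.001, 0, 0, 0, 0, 0, 0, 0, 0, 0, 0, 0, 0, 0, 0, 0, 0, 0, 0, 0, 0, 0, 0]
}}

```text
time_s: 11.2
tcp_pos: [0.6203, -0.0714, 0.0533]
eef_rot: [3.135, 0.199, 0.002]
contact_force: [-0.3, -0.2, -1.2]
finger_gap: 0.25
finger_force: 30.0
```

Request:
{"method": "step_arm", "body": {
  "moves": [0, 0, 0, 0, 0, 0.001, 0, 0, 0, 0, 0, 0, 0.0005, 0, 0, 0, 0, 0, 0, 0, 0]
}}

```text
time_s: 11.5
tcp_pos: [0.62, -0.0713, 0.0514]
eef_rot: [3.135, 0.199, 0.0]
contact_force: [-1.6, 0.6, 2.1]
finger_gap: 0.248
finger_force: 30.0
```

Request:
{"method": "step_arm", "body": {
  "moves": [0, 0, 0, 0, -0.01, 0, 0, 0, 0, 0, 0, -0.01, 0, 0, 0, 0, 0, 0, -0.01, 0, 0, 0, 0, 0, 0, -0.01, 0, 0, 0, 0, 0, 0, -0.01, 0, 0, 0, 0, 0, 0, -0.01, 0, 0, 0, 0, 0, 0, -0.01, 0, 0]
}}

```text
time_s: 12.2
tcp_pos: [0.6113, -0.0011, 0.0514]
eef_rot: [3.135, 0.199, 0.001]
contact_force: [2.9, -4.4, -1.3]
finger_gap: 0.249
finger_force: 30.0
```

Request:
{"method": "step_arm", "body": {
  "moves": [0, 0, 0, 0, -0.008, 0, 0, 0, 0, 0, 0, -0.008, 0, 0, 0, 0, 0, 0, -0.008, 0, 0, 0, 0, 0, 0, -0.008, 0, 0, 0, 0, 0, 0, -0.008, 0, 0, 0, 0, 0, 0, 0, 0, 0]
}}

```text
time_s: 12.8
tcp_pos: [0.6061, 0.0393, 0.0514]
eef_rot: [-3.134, -0.2, -0.001]
contact_force: [-0.2, -0.7, 5.9]
finger_gap: 0.245
finger_force: 30.0
```

Request:
{"method": "step_arm", "body": {
  "moves": [0, 0, 0, 0, -0.01, 0, 0, 0, 0, 0, 0, -0.01, 0, 0, 0, 0, 0, 0, -0.01, 0, 0, 0, 0, 0, 0, -0.01, 0, 0, 0, 0, 0, 0, -0.01, 0, 0, 0, 0, 0, 0, -0.01, 0, 0, 0, 0, 0, 0, -0.01, 0, 0, 0, 0, 0, 0, -0.01, 0, 0, 0, 0, 0, 0, -0.01, 0, 0, 0, 0, 0, 0, -0.01, 0, 0, 0, 0, 0, 0, -0.008, 0, 0, 0, 0, 0, 0, 0, 0, 0, 0, 0, 0, 0, 0, 0, 0]
}}

```text
time_s: 14.1
tcp_pos: [0.5921, 0.1465, 0.0514]
eef_rot: [-3.134, -0.199, -0.0]
contact_force: [0.1, -0.8, 6.6]
finger_gap: 0.253
finger_force: 30.0
```

Request:
{"method": "step_arm", "body": {
  "moves": [0, 0, 0, 0, 0, 0, 0.35, 0, 0, 0, 0, 0, 0, 0.5, 0, 0, 0, 0, 0, 0, 0.7, 0, 0, 0, 0, 0, 0, 0.7, 0, 0, 0, 0, 0, 0, 0.7, 0, 0, 0, 0, 0, 0, 0.7, 0, 0, 0, 0, 0, 0, 0.7, 0, 0, 0, 0, 0, -0.015, 0.7, 0, 0, 0, 0, 0, -0.03, 0.7, 0, 0, 0, 0, 0, -0.04, 0.7, 0, 0, 0, 0, 0, -0.04, 0.7, 0, 0, 0, 0, 0, -0.03, 0.7, 0, 0, 0, -0.04, 0, 0, 0.7, 0, 0, 0, -0.04, 0, 0, 0.7, 0, 0, 0, 0, 0, 0, 0.7]
}}

```text
time_s: 15.6
tcp_pos: [0.5088, 0.135, 0.2058]
eef_rot: [-3.135, -0.2, 0.003]
contact_force: [0.8, -0.1, -0.2]
finger_gap: 0.703
finger_force: 0.0
```

Run:
```python
from h import *
s=bot.get_state(); print(s['time_s'],s['tcp_pos'],s['finger_gap'],s['contact_force'])
look('scene','s4'); p,d,i=look('top','t4'); w,_,_=look('wrist','w4')
a=cv2.resize(cv2.imread('pics/s4.png')[160:380,100:500],(800,300)[:2] if 0 else (545,300)); b=cv2.resize(p[140:300,210:490],(525,300)) 
w=cv2.resize(w,(400,300)); o=np.zeros((600,800,3),np.uint8); o[:300,:545]=a; o[300:,:400]=w; o[300:,400:]=cv2.resize(b,(400,300)); cv2.imwrite('pics/f.png',o)
```

```text
15.6 [0.50875198 0.13498209 0.20582869] 0.7030600184525597 [ 0.77391321 -0.13248388 -0.2047135 ]
```

View pics/f.png

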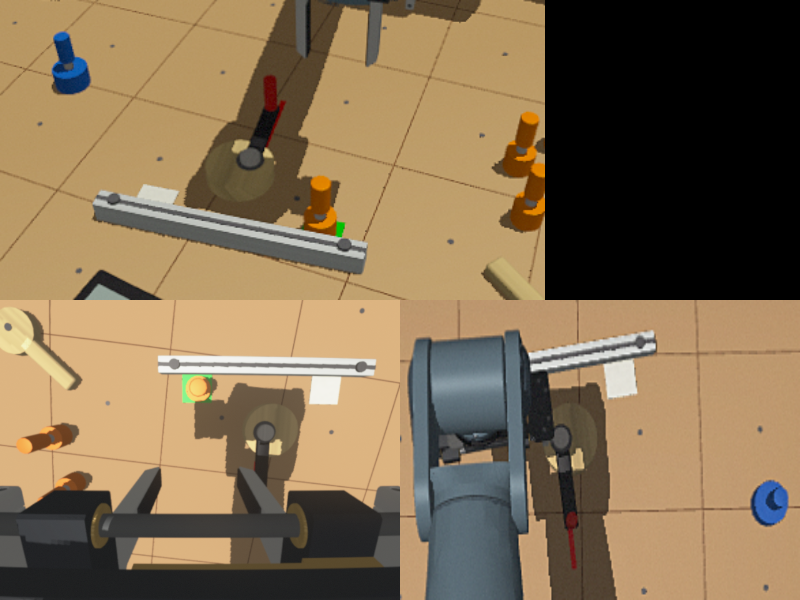

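The gauge stands upright on the green patch at wrist-tile (198,387). The lever is on the red line, the blue gauge hasn't moved and the gripper is clear, so I'm handing in.

```bash
python3 -c "
from bench import bot
print(bot.sign_off())"
```

```text
the job is handed in; nothing more can be done
None
```

I handed the job in at about 15.8 s: the lever is on the red line, and the orange gauge was slid through the gap and stands on the green patch. The blue gauge was left alone; sign-off gave no verdict, so this rests on the final pictures.

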